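Index the tile turntable and fold the stencil over the round tile

ROBOT

A 6-joint arm with a two-finger parallel gripper is mounted at the origin on the work surface. World frame = base frame: x ahead of the robot, y to its left, z up, the work surface at z = 0. Lengths are in m, angles in degrees, forces in N, time in s.
With the tool pointing down it reaches from about 0.25 to 0.725 m from the base axis. Payload 9.7 kg.
Tool frame: the origin (TCP) lies at the very end of the fingers, on their centre line; the grasp point (between the pads) lies grasp_offset behind it (grasp_offset is the distance from the TCP to the grasp point, in m); z points along the fingers, y is the line along which they close (so a half turn about z gives the same grasp; the last joint's range is limited). The gripper opens to 85 mm and grips with 20 to 120 N. Pads are 22 mm wide; open, the fingers measure 114 mm over their backs; the gripper's body (76 mm by 85 mm) begins 54 mm behind the grasp point. The pads swing forward as they close: fully open they stand 13 mm farther back than shut.
Start: joints at [73.224, 4.979, 10.078, 95.1, 0, 90], TCP at [0.159, 0.527, 0.231] pointing down, gripper open.
Joint ranges: [-179.16, 179.16], [-48.56, 103.87], [-65.8, 70.77], [-126.05, 130.52], [-82.76, 87.17], [-180, 180]. Speed limits (degrees/s): [127.2, 127.2, 147.25, 180, 180, 180].

INTERFACE

Orientations are given as [roll, pitch, yaw] about the fixed x, y, z axes, in that order (R = Rz(yaw) Ry(pitch) Rx(roll)).
In Python, from workcell import get_obs, camera, calibration, job_done, recognise, cut_out, mark_of, grasp_offset gives the robot as it stands.
- The arm moves only by the tool servo_tool, never from a script. Its argument "moves" is a list of rows, each a list of 3 entries, a list of its own where there are three numbers: the turn, a rotation vector about the tool's x, y, z in degrees, then the shift along the tool's x, y, z in m, then the opening in per cent of the stroke, from 0 (shut) to 100 (fully open). In form: [[[ax, ay, az], [x, y, z], claw], ...]. A call has 1 to 12 rows; each row shifts and turns the commanded pose from where the row before left it, along the tool's axes as they then stand; what a row does not reach is not made up. A row lasts 1/10 s, in which the tool goes at most 50 mm and 8.59 degrees, less where a joint would pass 70% of its speed; a pose out of reach is approached as far as the arm can. A call is refused whole if a number of a shift passes 0.05 or a number of a turn 8.59, either way. A call with a gripper value outside its range is refused whole. The fingers move at their own pace and stop on an object; "force" is the grip in N (left out, the last holds). Time passes only in rows, so rows that do not move let the fingers close. It gives the time, the measured TCP pose, the force, the opening and the grip force at its end, in the units of the state.
- get_obs(): the state, without advancing time (a new reading comes with each control period).
- camera(name): name is "scene" or "top"; returns (picture, depth): 480x640x3 uint8, red, green, blue; 480x640 float32, m along the optical axis (not along the pixel's ray), 0 where there is no reading.
- calibration(name): a dict with "camera_matrix" (3x3 intrinsics, pixels), "R" (3x3) and "t" (3): a world point X has camera coordinates R X + t. Camera axes: x right, y down, z forward; pixel columns grow to the right and rows downward; lengths in m; the calibration is good to about 2 mm. A picture is of the moment at which its call begins. calibration takes no time and is no camera call.
- job_done(): hands the job in; it is judged then, once.
Trained networks look in the newest picture that a camera, given by its name, has taken for a name from the list of things; names that differ only in an ending like _2 or _b are one class to them, and where a whole thing is asked for, a point or a joint stands for the part that bears it (a point fixed in the world has none). Each returns a list of dicts, best first, with "score" (0 to 1); they miss things now and then, are a little off and sometimes report something else, mostly with a low value. They report only what shows in the picture. A call takes as long as a camera call.
- recognise(name, camera): "xyz" ([x, y, z] in m, in the coordinates of the camera as it stood for that picture, good to about 4 mm: the middle of the surface that is visible of it).
- cut_out(name, camera): "mask" (480x640 bool, what is visible of it).
- mark_of(name, camera): "xyz" ([x, y, z] in m, in the coordinates of the camera as it stood for that picture, good to about 4 mm: a listed point, or the origin of a listed thing).
The state is a dict: "time": time; "q": joint angles; "qd": joint speeds; "joint_efforts": joint torques, N m; "ee_pos": TCP position; "tcp_rot": TCP orientation; "wrist_force": force on the tool from outside, world axes, zero at the start; "torque": the same for the moment, N m; "opening": finger opening in m; "grasp_force": force on a finger pad.
Only numpy, scipy, OpenCV 4.12 (cv2) and the standard library are available. Lean on these libraries where they do the work, as an engineer would, in place of code of your own. Each camera call takes 0.05 s, during which the arm holds its last target. There are 200 camera calls.

TASK

On the clicking turntable, turn the platter, either way round, until the round clay tile has clicked home at the station in front of the upright white stencil. Keep the stencil up while you turn; then fold it fully down flat over that tile and leave it there. Do not disturb the jar, brush, slip trailer or bowl around it.

Things in the scene. Friction and masses are not known exactly. Their poses are not given: they have to be found in the camera images.
- turntable: Fixed grey foot of the decorating turntable, 190 mm across; origin on the turning axis at the table top, z up. Its +y axis points from the turning axis to the working station, where the hinged stencil stands on a 90 mm wide bracket just outside the platter.
- platter_top (a point): Centre of the platter's top face, 62 mm above the table. The platter is a dark grey metal disc, 260 mm across. On it, fixed: five clay tiles 8 mm thick, about 60 mm across, centres 80 mm from the axis, 72 degrees apart (round, square, triangle, oblong, cross, counter-clockwise from above), and between the tiles five pale wooden upright posts.
- platter (a joint): Platter angle, rad, positive counter-clockwise from above, turns endlessly both ways. A spring pawl clicks into a star wheel below, so it rests at multiples of 1.2566 (72 degrees); at 0 or any whole turn the round tile is at the station. About 5 N at a post turns it out of a click; past half way it pulls itself into the next one.
- round_tile (a point): Centre of the top face of the round clay tile (60 mm diameter), 70 mm above the table, 80 mm from the turning axis.
- station (a point): Fixed point of the working station: where the centre of the tile's top face must come, below the stencil's hole once it is folded down.
- stencil (a joint): Angle of the stencil, rad: 0 = folded down flat over the tile (its stop), 1.57 = upright, up to 2.0 = leaning outward. Stiff hinge, stays where it is left; about 1 to 2 N at its free edge moves it.
- stencil_hinge (a point): Middle of the stencil's hinge, 168 mm from the turning axis, 74 mm above the table; the hinge line is level, along the turntable's x axis. The stencil is a white plate 80 mm wide, 4 mm thick, 135 mm from hinge to free edge, with a 44 mm hole centred 88 mm from the hinge.
- stencil_tip (a point): Middle of the stencil's free edge, 135 mm from the hinge; the last 24 mm before it are solid. Folded down, the plate's underside is 74 mm above the table and it lies between two posts.
- post0 (a point): Centre of the top of a pale wooden upright round post on the platter, 18 mm diameter, 55 mm tall, top 117 mm above the table, 112 mm from the turning axis; the first post counter-clockwise of the round tile (36 degrees from it).
- post1 (a point): Centre of the top of a pale wooden upright round post on the platter, 18 mm diameter, 55 mm tall, top 117 mm above the table, 112 mm from the turning axis; 72 degrees counter-clockwise of post0.
- post2 (a point): Centre of the top of a pale wooden upright round post on the platter, 18 mm diameter, 55 mm tall, top 117 mm above the table, 112 mm from the turning axis; 144 degrees counter-clockwise of post0.
- post3 (a point): Centre of the top of a pale wooden upright round post on the platter, 18 mm diameter, 55 mm tall, top 117 mm above the table, 112 mm from the turning axis; 216 degrees counter-clockwise of post0.
- post4 (a point): Centre of the top of a pale wooden upright round post on the platter, 18 mm diameter, 55 mm tall, top 117 mm above the table, 112 mm from the turning axis; 288 degrees counter-clockwise of post0.
- jar: Bystander: low glaze jar with white lid, 64 mm wide, 75 mm tall, origin under its centre.
- brush: Bystander: brush 170 mm long lying on the table, along its x axis.
- bulb: Bystander: red-brown rubber-bulb slip trailer, 62 mm wide, 110 mm tall, origin under its centre.
- bowl: Bystander: blue bowl, 124 mm wide, 55 mm tall, origin under its centre.

How it is judged:
By the outcome, as a careful person would: the job done as asked, in the order asked, and still so for the second after the job is handed in, with the robot touching nothing.
It also fails if it takes over 64 s, if anything falls off the work surface, if the arm or the gripper's body presses on something with over 40 N, if the wrist force passes 120 N, or if a joint passes its speed limit or range.

## Working session

There is one attempt and no reset: what is moved stays moved. The work goes in short steps, Python scripts to look and compute and a tool call to move; the robot and the scene stay as the last step left them, time stands still between calls to the robot, and variables do not carry over. Pictures are saved under pics/ and viewed, at most 10 in all, crops included, and the job is handed in when it is done.

Besides the shell and the picture viewer there is one more tool, called after "Request:" by a JSON object that holds its "method" and its "body". servo_tool: Moves the arm, as the interface text tells. Its arguments: {"type":"object","properties":{"moves":{"type":"array"},"force":{"type":"number"}},"required":["moves"]}

```bash
mkdir -p pics
cat > h.py <<'E'
import numpy as np, cv2
from workcell import *
def w(p,c):
    k=calibration(c); return np.array(k["R"]).T@(np.array(p)-np.array(k["t"]))
def look(n,c="scene",s=None):
    im,d=camera(c); cv2.imwrite(f"pics/{n}.png",im[:,:,::-1]); return im,d
def marks(names,c):
    for n in names:
        r=mark_of(n,c)[:2]
        print(c,n,[(np.round(w(a["xyz"],c),3).tolist(),round(a["score"],2)) for a in r])
E
python3 - <<'E'
from h import *
for c in ("scene","top"):
    look("a_"+c,c)
    marks(["turntable","platter_top","round_tile","station","stencil_hinge","stencil_tip","post0","post1","post2","post3","post4","jar","brush","bulb","bowl"],c)
o=get_obs();print(o,grasp_offset)
E
```

```text
scene turntable [([0.589, -0.058, 0.002], 0.75)]
scene platter_top [([0.59, -0.061, 0.059], 0.87)]
scene round_tile [([0.529, -0.105, 0.07], 0.68)]
scene station [([0.609, 0.017, 0.068], 0.76)]
scene stencil_hinge [([0.635, -0.275, -0.001], 0.71), ([0.628, 0.107, 0.074], 0.7)]
scene stencil_tip [([0.638, 0.138, 0.211], 0.77)]
scene post0 [([0.548, 0.042, 0.116], 0.89), ([0.48, -0.069, 0.117], 0.77)]
scene post1 [([0.548, 0.042, 0.116], 0.89), ([0.48, -0.069, 0.117], 0.77)]
scene post2 [([0.548, 0.042, 0.116], 0.89), ([0.48, -0.069, 0.117], 0.77)]
scene post3 [([0.548, 0.042, 0.116], 0.89), ([0.48, -0.069, 0.117], 0.77)]
scene post4 [([0.548, 0.042, 0.116], 0.89), ([0.48, -0.069, 0.117], 0.77)]
scene jar [([0.804, -0.01, 0.001], 0.96)]
scene brush [([0.407, -0.009, -0.001], 0.86), ([0.803, -0.009, -0.0], 0.53)]
scene bulb [([0.633, -0.276, -0.001], 0.88)]
scene bowl [([0.607, 0.019, 0.069], 0.41)]
top turntable [([0.593, -0.053, -0.002], 0.65)]
top platter_top [([0.589, -0.06, 0.063], 0.71)]
top round_tile [([0.528, -0.113, 0.076], 0.68), ([0.68, 0.017, 0.126], 0.17)]
top station []
t
[... 654 characters left out ...]
[0.466, -0.474, -0.002], 0.74)]
{'time': 1.6, 'q': array([7.32228868e+01, 4.97970899e+00, 1.00787366e+01, 9.50994668e+01,
       5.00348939e-04, 8.99962528e+01]), 'qd': array([ 0.01257159, -0.02662941, -0.02663423,  0.04968313, -0.00053456,
       -0.01368855]), 'joint_efforts': array([-1.58467274e-04, -5.20095098e+01,  4.64856184e+01,  1.74938603e-03,
        3.08007350e-05,  1.48638418e-05]), 'ee_pos': array([0.15875507, 0.52659089, 0.23128106]), 'tcp_rot': array([-1.79999561e+02, -5.00377666e-04,  1.63226634e+02]), 'wrist_force': array([-0.18177582, -0.55784904,  0.4381427 ]), 'torque': array([0.06015808, 0.05366417, 0.00408002]), 'grasp_force': 0.0, 'opening': 0.08517429637724022} 0.0187
```

View pics/a_scene.png

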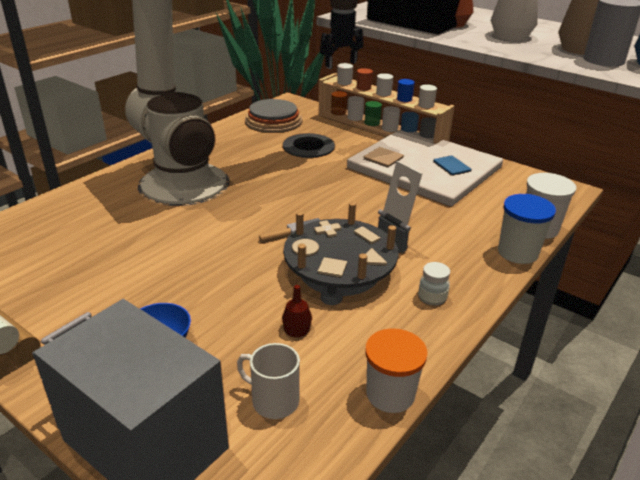

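View pics/a_top.png

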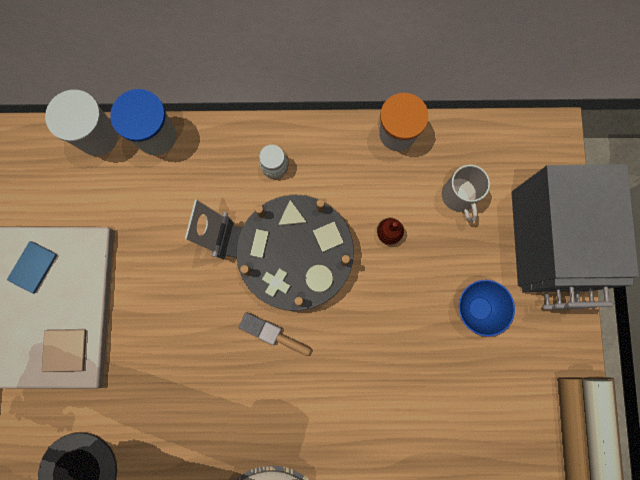

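The scene picture shows the round tile at about pixel (305,247), on the near side of the platter and two clicks clockwise from the station. The stencil stands at (403,195), leaning slightly outward. In the top view the axis is at (297,252), the brush at (275,333) and the bulb at (390,231). The axis is about (0.590,-0.059) and the station direction is 77.5°. I'll push the near post twice along tool y.

Request:
{"method": "servo_tool", "body": {"moves": [[[0,0,0],[-0.02,-0.022,0],0],[[0,0,0],[-0.02,-0.022,0],0],[[0,0,0],[-0.02,-0.022,0],0],[[0,0,0],[-0.02,-0.022,0],0],[[0,0,0],[-0.02,-0.022,0],0],[[0,0,0],[-0.02,-0.022,0],0],[[0,0,0],[-0.02,-0.022,0],0],[[0,0,0],[-0.02,-0.022,0],0],[[0,0,0],[-0.02,-0.022,0],0],[[0,0,0],[-0.02,-0.022,0],0],[[0,0,0],[-0.02,-0.022,0],0],[[0,0,0],[-0.02,-0.022,0],0]]}}

```text
time: 2.8
ee_pos: [0.3126, 0.2034, 0.2315]
tcp_rot: [180.0, 0.0, 163.2]
wrist_force: [-0.1, 0.5, -0.3]
opening: -0.0001
grasp_force: 0.0
```

Request:
{"method": "servo_tool", "body": {"moves": [[[0,0,0],[-0.02,-0.022,0],0],[[0,0,0],[-0.02,-0.022,0],0],[[0,0,0],[-0.02,-0.022,0],0],[[0,0,0],[-0.02,-0.022,0],0],[[0,0,0],[-0.02,-0.022,0],0],[[0,0,0],[-0.02,-0.022,0],0],[[0,0,0],[-0.02,-0.022,0],0],[[0,0,0],[-0.02,-0.022,0],0],[[0,0,0],[-0.02,-0.022,0],0],[[0,0,0],[-0.02,-0.022,0],0],[[0,0,0],[-0.02,-0.022,0],0],[[0,0,0],[-0.02,-0.022,0],0]]}}

```text
time: 4.0
ee_pos: [0.4663, -0.1188, 0.2314]
tcp_rot: [180.0, 0.0, 163.2]
wrist_force: [0.3, 0.1, -0.9]
opening: -0.0002
grasp_force: 0.0
```

Request:
{"method": "servo_tool", "body": {"moves": [[[0,0,0],[0,0,0.03],0],[[0,0,0],[0,0,0.03],0],[[0,0,0],[0,0,0.03],0],[[0,0,0],[0,0,0.03],0],[[0,0,0],[0,0,0.013],0],[[0,0,0],[0,0,0.01],0],[[0,0,0],[0,0.01,0],0],[[0,0,0],[0,0.01,0],0],[[0,0,0],[0,0.01,0],0]]}}

```text
time: 4.9
ee_pos: [0.4756, -0.0879, 0.0897]
tcp_rot: [180.0, 0.1, 163.2]
wrist_force: [0.5, -2.9, 1.0]
opening: 0.0001
grasp_force: 3.6
```

Request:
{"method": "servo_tool", "body": {"moves": [[[0,0,0],[0,0.008,0],0],[[0,0,0],[0,0.008,0],0],[[0,0,0],[0,0.008,0],0],[[0,0,0],[0,0.008,0],0],[[0,0,0],[0,0.008,0],0],[[0,0,0],[0,0.008,0],0],[[0,0,0],[0,0.008,0],0]]}}

```text
time: 5.6
ee_pos: [0.4911, -0.0344, 0.0887]
tcp_rot: [180.0, 0.0, 163.2]
wrist_force: [-1.5, -2.7, 0.2]
opening: 0.0002
grasp_force: 1.2
```

Run:
```python
from h import *
for c in ("scene","top"):
    look("b_"+c,c); marks(["round_tile"],c)
    for r in mark_of("post0",c): print(np.round(w(r["xyz"],c),3),round(r["score"],2))
```

```text
scene round_tile [([0.509, -0.071, 0.07], 0.55)]
[ 0.489 -0.013  0.118] 0.96
[0.603 0.049 0.114] 0.93
[ 0.697 -0.03   0.116] 0.87
[ 0.515 -0.141  0.118] 0.76
[ 0.649 -0.154  0.118] 0.63
top round_tile [([0.512, -0.074, 0.076], 0.77), ([0.638, 0.143, 0.208], 0.34)]
[ 0.703 -0.039  0.121] 0.92
[ 0.645 -0.157  0.115] 0.83
[0.609 0.049 0.119] 0.8
[ 0.514 -0.134  0.118] 0.78
```

Request:
{"method": "servo_tool", "body": {"moves": [[[0,0,0],[0,0.006,0],0],[[0,0,0],[0,0.006,0],0],[[0,0,0],[0,0.006,0],0],[[0,0,0],[0,0.004,0],0],[[0,0,0],[0,0,0],0],[[0,0,0],[0,0,0],0],[[0,0,0],[0,0,0],0],[[0,0,0],[0,0,0],0]]}}

```text
time: 6.7
ee_pos: [0.497, -0.0141, 0.0883]
tcp_rot: [180.0, -0.0, 163.2]
wrist_force: [0.0, 0.1, -0.6]
opening: -0.0
grasp_force: 0.0
```

Run:
```python
from h import *
for c in ("scene","top"):
    look("c_"+c,c); marks(["round_tile","stencil_tip"],c)
    for r in mark_of("post0",c): print(np.round(w(r["xyz"],c),3),round(r["score"],2))
```

```text
scene round_tile [([0.509, -0.054, 0.067], 0.66)]
scene stencil_tip [([0.634, 0.139, 0.212], 0.61)]
[ 0.501 -0.123  0.117] 0.85
[0.499 0.009 0.119] 0.84
[0.63  0.048 0.116] 0.72
[ 0.7   -0.056  0.118] 0.68
[ 0.629 -0.166  0.121] 0.6
top round_tile [([0.512, -0.057, 0.074], 0.85)]
top stencil_tip [([0.638, 0.144, 0.208], 0.71)]
[ 0.503 -0.116  0.121] 0.91
[0.628 0.045 0.12 ] 0.82
[ 0.706 -0.057  0.121] 0.71
[ 0.624 -0.167  0.116] 0.61
```

Request:
{"method": "servo_tool", "body": {"moves": [[[0,0,0],[0,0.005,0],0],[[0,0,0],[0,0.005,0],0],[[0,0,0],[0,0.005,0],0],[[0,0,0],[0,0,0],0],[[0,0,0],[0,0,0],0],[[0,0,0],[0,0,0],0],[[0,0,0],[0,0,0],0],[[0,0,0],[0,0,0],0]]}}

```text
time: 7.9
ee_pos: [0.5014, 0.0002, 0.0883]
tcp_rot: [180.0, -0.0, 163.2]
wrist_force: [0.4, -0.1, -0.1]
opening: -0.0002
grasp_force: 0.0
```

Run:
```python
from h import *
for c in ("scene","top"):
    look("d_"+c,c); marks(["round_tile"],c)
    for r in mark_of("post0",c): print(np.round(w(r["xyz"],c),3),round(r["score"],2))
```

```text
scene round_tile []
[ 0.566 -0.169  0.119] 0.84
[0.677 0.014 0.114] 0.78
[ 0.681 -0.112  0.115] 0.74
[0.546 0.048 0.117] 0.66
[ 0.482 -0.066  0.116] 0.65
top round_tile [([0.523, -0.018, 0.074], 0.96)]
[ 0.688 -0.114  0.124] 0.92
[ 0.483 -0.06   0.119] 0.9
[ 0.568 -0.167  0.114] 0.61
```

View pics/d_scene.png

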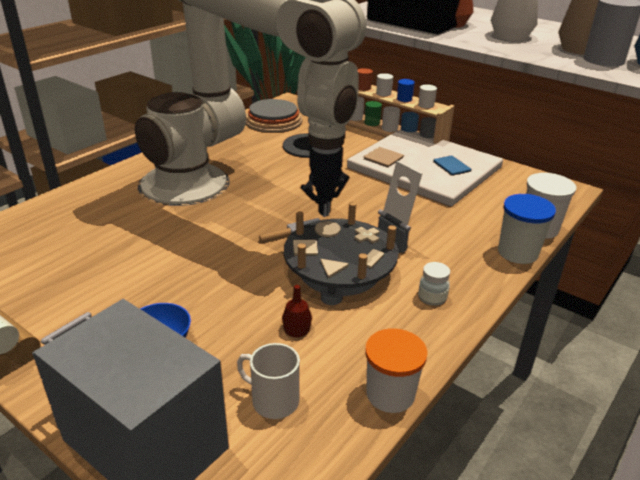

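The scene picture shows the platter one click on. The round tile is at about (328,229) and the cross at (367,233) is at the station. The stencil is still up. I'll repeat the push.

Request:
{"method": "servo_tool", "body": {"moves": [[[0,0,0],[0,0,-0.025],0],[[0,0,0],[0,0,-0.03],0],[[0,0,0],[0,-0.03,0],0],[[0,0,0],[0,-0.03,0],0],[[0,0,0],[0,-0.03,0],0],[[0,0,0],[0,-0.028,0],0],[[0,0,0],[0,0,0],0],[[0,0,0],[0,0,0.03],0],[[0,0,0],[0,0,0.025],0],[[0,0,0],[0,0.01,0],0],[[0,0,0],[0,0.01,0],0]]}}

```text
time: 9.3
ee_pos: [0.4733, -0.0926, 0.0888]
tcp_rot: [180.0, -0.0, 163.2]
wrist_force: [0.5, -0.2, 1.2]
opening: -0.0
grasp_force: 0.0
```

Request:
{"method": "servo_tool", "body": {"moves": [[[0,0,0],[0,0.008,0],0],[[0,0,0],[0,0.008,0],0],[[0,0,0],[0,0.008,0],0],[[0,0,0],[0,0.008,0],0],[[0,0,0],[0,0.008,0],0],[[0,0,0],[0,0.008,0],0],[[0,0,0],[0,0.008,0],0],[[0,0,0],[0,0.008,0],0],[[0,0,0],[0,0.006,0],0],[[0,0,0],[0,0.006,0],0],[[0,0,0],[0,0.006,0],0],[[0,0,0],[0,0.006,0],0]]}}

```text
time: 10.5
ee_pos: [0.4986, -0.0088, 0.0882]
tcp_rot: [180.0, -0.0, 163.2]
wrist_force: [0.2, -1.6, -0.3]
opening: 0.0002
grasp_force: 0.4
```

Request:
{"method": "servo_tool", "body": {"moves": [[[0,0,0],[0,0.005,0],0],[[0,0,0],[0,0.005,0],0],[[0,0,0],[0,0,0],0],[[0,0,0],[0,0,0],0],[[0,0,0],[0,0,0],0],[[0,0,0],[0,0,0],0],[[0,0,0],[0,0,0],0],[[0,0,0],[0,0,0],0]]}}

```text
time: 11.3
ee_pos: [0.5014, 0.0002, 0.0883]
tcp_rot: [-180.0, 0.0, 163.2]
wrist_force: [-0.0, 0.1, 0.1]
opening: 0.0002
grasp_force: 0.0
```

Run:
```python
from h import *
for c in ("scene","top"):
    look("e_"+c,c); marks(["round_tile","stencil_tip","stencil_hinge"],c)
    for r in mark_of("post0",c): print(np.round(w(r["xyz"],c),3),round(r["score"],2))
```

```text
scene round_tile [([0.607, 0.023, 0.069], 0.67), ([0.632, 0.106, 0.072], 0.3)]
scene stencil_tip [([0.637, 0.139, 0.211], 0.86)]
scene stencil_hinge [([0.63, 0.108, 0.075], 0.76)]
[ 0.688 -0.119  0.116] 0.95
[ 0.485 -0.068  0.118] 0.82
[ 0.564 -0.166  0.119] 0.79
[0.675 0.017 0.116] 0.77
[0.549 0.046 0.116] 0.61
top round_tile [([0.612, 0.019, 0.079], 0.65)]
top stencil_tip [([0.637, 0.143, 0.209], 0.76)]
top stencil_hinge [([0.629, 0.11, 0.075], 0.56)]
[ 0.691 -0.121  0.119] 0.88
[ 0.482 -0.071  0.116] 0.86
[ 0.567 -0.166  0.123] 0.78
```

The tile has clicked home at (0.609,0.021), against the station at about (0.609,0.017). The stencil is still up at about 104°. Next I'll lift, align with the station direction, and go over to the outer side of the stencil.

Request:
{"method": "servo_tool", "body": {"moves": [[[0,0,0],[0,0,-0.036],0],[[0,0,0],[0,0,-0.036],0],[[0,0,0],[0,0,-0.036],0],[[0,0,-3.8],[0,0,-0.036],0],[[0,0,0],[0,0,-0.036],0],[[0,0,0],[-0.014,0.03,0],0],[[0,0,0],[-0.014,0.03,0],0],[[0,0,0],[-0.014,0.03,0],0],[[0,0,0],[-0.014,0.03,0],0],[[0,0,0],[-0.014,0.03,0],0],[[0,0,0],[-0.014,0.03,0],0],[[0,0,0],[-0.014,0.03,0],0]]}}

```text
time: 13.0
ee_pos: [0.6447, 0.1841, 0.2681]
tcp_rot: [-180.0, 0.0, 167.0]
wrist_force: [1.6, -0.3, -0.1]
opening: 0.0001
grasp_force: 0.0
```

Request:
{"method": "servo_tool", "body": {"moves": [[[0,0,0],[0,0,0.02],0],[[0,0,0],[0,0,0.02],0],[[0,0,0],[0,0,0.02],0],[[0,0,0],[0,0,0.02],0],[[0,0,0],[0,0,0],0]]}}

```text
time: 13.5
ee_pos: [0.643, 0.1827, 0.185]
tcp_rot: [-179.9, -0.2, 167.0]
wrist_force: [-0.8, 0.3, -0.2]
opening: -0.0
grasp_force: 0.0
```

Run:
```python
from h import *
look("f_scene"); marks(["round_tile","stencil_tip","stencil_hinge"],"scene")
p=get_obs()["ee_pos"];H=np.array([.6285,.1085,.074]);s=np.array([.225,.974]);x=np.array([-.974,.225])
print("r",-(p[:2]-H[:2])@s,"x",(p[:2]-H[:2])@x,p[2]-.074)
for t in (100,90,80,70,60,50,40,30,20,10,0):
    a=np.radians(t);l=.124
    print(t,np.round([l*np.cos(a)-.004*np.sin(a)-.0145, l*np.sin(a)+.004*np.cos(a)],4))
```

```text
scene round_tile [([0.606, 0.026, 0.069], 0.57)]
scene stencil_tip [([0.633, 0.139, 0.211], 0.56)]
scene stencil_hinge [([0.629, 0.11, 0.073], 0.9), ([0.609, 0.025, 0.07], 0.54)]
r -0.07617810941644321 x 0.0012114489623488729 0.11582842995343594
100 [-0.04    0.1214]
90 [-0.0185  0.124 ]
80 [0.0031 0.1228]
70 [0.0242 0.1179]
60 [0.044  0.1094]
50 [0.0621 0.0976]
40 [0.0779 0.0828]
30 [0.0909 0.0655]
20 [0.1007 0.0462]
10 [0.1069 0.0255]
0 [0.1095 0.004 ]
```

View pics/f_scene.png

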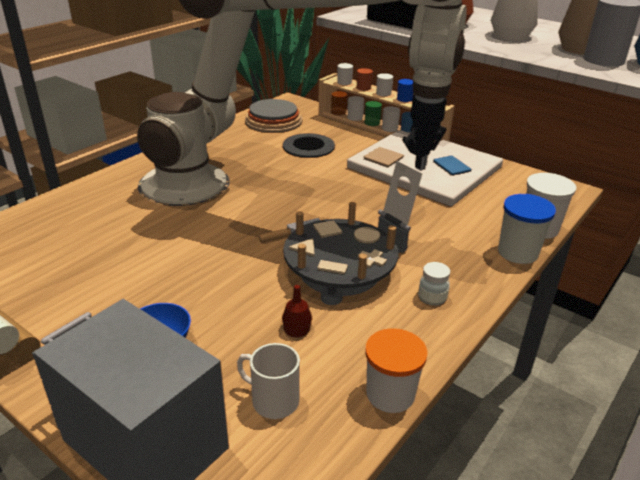

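The tile at (367,235) is at the station, and the gripper at (422,150) is just outside the stencil's free edge. I'll sweep inward along the arc.

Request:
{"method": "servo_tool", "body": {"moves": [[[0,0,0],[0,-0.0145,-0.001],0],[[0,0,0],[0,-0.0145,-0.001],0],[[0,0,0],[0,-0.0145,-0.001],0],[[0,0,0],[0,-0.0145,-0.001],0],[[0,0,0],[0,-0.011,-0.001],0],[[0,0,0],[0,-0.011,-0.001],0],[[0,0,0],[0,-0.0105,0.002],0],[[0,0,0],[0,-0.0105,0.003],0],[[0,0,0],[0,-0.01,0.004],0],[[0,0,0],[0,-0.01,0.004],0],[[0,0,0],[0,0,0],0]]}}

```text
time: 14.8
ee_pos: [0.6163, 0.0637, 0.1804]
tcp_rot: [-180.0, -0.1, 167.0]
wrist_force: [-0.1, 0.4, -0.2]
opening: -0.0002
grasp_force: 0.0
```

Run:
```python
from h import *
look("g_scene"); marks(["stencil_tip","stencil_hinge"],"scene");camera("top"); marks(["stencil_tip","round_tile"],"top")
p=get_obs()["ee_pos"];H=np.array([.6285,.1085,.074]);s=np.array([.225,.974]);x=np.array([-.974,.225])
print("r",-(p[:2]-H[:2])@s,"x",(p[:2]-H[:2])@x,p[2]-.074)
```

```text
scene stencil_tip [([0.614, 0.043, 0.199], 0.78), ([0.673, 0.016, 0.115], 0.65)]
scene stencil_hinge [([0.63, 0.107, 0.073], 0.57)]
top stencil_tip [([0.617, 0.05, 0.196], 0.68), ([0.406, -0.01, 0.006], 0.66)]
top round_tile [([0.608, 0.018, 0.074], 0.59)]
r 0.04460406151485326 x 0.0014882525921389687 0.10732426561328197
```

View pics/g_scene.png

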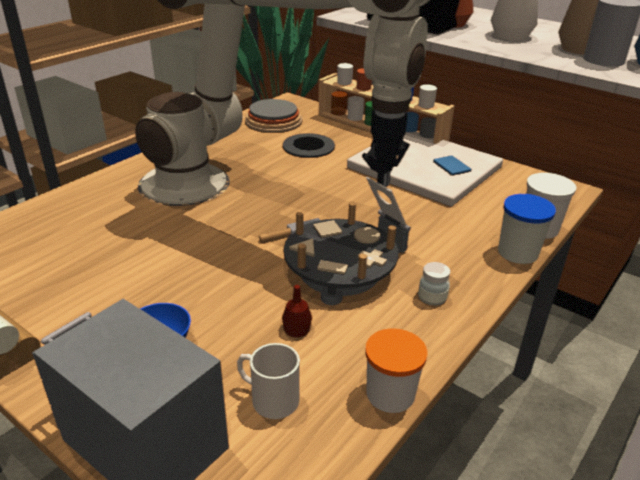

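The stencil at about (390,205) has folded to about 63° and the finger is still behind its solid tip. I'll continue along the arc.

Request:
{"method": "servo_tool", "body": {"moves": [[[0,0,0],[0,-0.009,0.004],0],[[0,0,0],[0,-0.009,0.006],0],[[0,0,0],[0,-0.008,0.007],0],[[0,0,0],[0,-0.008,0.007],0],[[0,0,0],[0,-0.007,0.008],0],[[0,0,0],[0,-0.006,0.009],0],[[0,0,0],[0,-0.005,0.01],0],[[0,0,0],[0,-0.005,0.01],0],[[0,0,0],[0,-0.003,0.01],0],[[0,0,0],[0,-0.003,0.01],0],[[0,0,0],[0,-0.002,0.007],0],[[0,0,0],[0,0,0],0]]}}

```text
time: 16.3
ee_pos: [0.6017, 0.0015, 0.0919]
tcp_rot: [-180.0, -0.1, 167.0]
wrist_force: [-0.3, 0.5, 0.2]
opening: -0.0002
grasp_force: 0.0
```

Run:
```python
from h import *
look("i_scene"); marks(["stencil_tip","stencil_hinge"],"scene");camera("top"); marks(["stencil_tip"],"top")
p=get_obs()["ee_pos"];H=np.array([.6285,.1085,.074]);s=np.array([.225,.974]);x=np.array([-.974,.225])
print("r",-(p[:2]-H[:2])@s,"x",(p[:2]-H[:2])@x,p[2]-.074)
```

```text
scene stencil_tip [([0.597, -0.023, 0.098], 0.91)]
scene stencil_hinge [([0.632, 0.106, 0.074], 0.9)]
top stencil_tip [([0.601, -0.018, 0.096], 0.45)]
r 0.10974425820803212 x 0.0012136170587232005 0.019800593778143624
```

Request:
{"method": "servo_tool", "body": {"moves": [[[0,0,0],[0,0,0.004],0],[[0,0,0],[0,0,0.004],0],[[0,0,0],[0,0,0.003],0],[[0,0,0],[0,0,0.002],0],[[0,0,0],[0,0,0],0]]}}

```text
time: 17.05
ee_pos: [0.6021, 0.0017, 0.0798]
tcp_rot: [-180.0, -0.0, 167.0]
wrist_force: [0.1, 0.1, -0.6]
opening: -0.0002
grasp_force: 0.0
```

Request:
{"method": "servo_tool", "body": {"moves": [[[0,0,0],[0,0,0.001],0],[[0,0,0],[0,0,0.001],0],[[0,0,0],[0,0,0],0]]}}

```text
time: 17.35
ee_pos: [0.6023, 0.0017, 0.0782]
tcp_rot: [180.0, -0.0, 167.0]
wrist_force: [0.7, 0.6, -0.2]
opening: -0.0001
grasp_force: 0.0
```

Request:
{"method": "servo_tool", "body": {"moves": [[[0,0,0],[0,0,0.001],0],[[0,0,0],[0,0,0],0],[[0,0,0],[0,0,0],0]]}}

```text
time: 17.65
ee_pos: [0.6024, 0.0017, 0.078]
tcp_rot: [180.0, 0.0, 167.0]
wrist_force: [-1.8, -0.5, 4.7]
opening: 0.0001
grasp_force: 2.7
```

Request:
{"method": "servo_tool", "body": {"moves": [[[0,0,0],[0,0,0.001],0],[[0,0,0],[0,0,0],0],[[0,0,0],[0,0,0],0]]}}

```text
time: 17.95
ee_pos: [0.6025, 0.0017, 0.0778]
tcp_rot: [180.0, 0.1, 167.0]
wrist_force: [-4.4, -0.1, 11.2]
opening: 0.0001
grasp_force: 5.5
```

It is on its stop, with 11 N at z = 0.078. I'll lift off.

Request:
{"method": "servo_tool", "body": {"moves": [[[0,0,0],[0,0,-0.004],0],[[0,0,0],[0,0,-0.015],0],[[0,0,0],[0,0,-0.03],0],[[0,0,0],[0,0,-0.035],0],[[0,0,0],[0,0,-0.035],0],[[0,0,0],[0.04,0,-0.01],0],[[0,0,0],[0.045,0,0],0],[[0,0,0],[0.045,0,0],0],[[0,0,0],[0.04,0,0],0],[[0,0,0],[0,0,0],0],[[0,0,0],[0,0,0],0]]}}

```text
time: 19.05
ee_pos: [0.4366, 0.0401, 0.2067]
tcp_rot: [180.0, 0.1, 167.1]
wrist_force: [0.4, 0.5, 0.4]
opening: 0.0001
grasp_force: 0.0
```

Run:
```python
from h import *
print(get_obs()["ee_pos"])
for c in ("scene","top"):
    im,d=look("j_"+c,c); marks(["stencil_tip","stencil_hinge","round_tile","jar","brush","bulb","bowl"],c)
    for r in mark_of("post0",c): print(np.round(w(r["xyz"],c),3),round(r["score"],2))
cv2.imwrite("pics/j_crop.png",cv2.resize(im[170:350,180:420,::-1],None,fx=3,fy=3))
```

```text
[0.43662359 0.04005744 0.2066737 ]
scene stencil_tip [([0.6, -0.026, 0.081], 0.67)]
scene stencil_hinge [([0.627, 0.105, 0.074], 0.67), ([0.6, -0.023, 0.083], 0.27)]
scene round_tile [([0.605, 0.026, 0.069], 0.81), ([0.411, -0.008, 0.001], 0.42)]
scene jar [([0.805, -0.006, 0.001], 0.65)]
scene brush [([0.41, -0.01, 0.0], 0.7)]
scene bulb [([0.635, -0.274, 0.001], 0.73), ([0.675, 0.018, 0.114], 0.2)]
scene bowl []
[ 0.563 -0.163  0.116] 0.92
[0.547 0.044 0.115] 0.88
[0.675 0.018 0.118] 0.8
[ 0.481 -0.069  0.117] 0.78
[ 0.691 -0.115  0.117] 0.7
top stencil_tip [([0.602, -0.019, 0.079], 0.78), ([0.592, -0.058, 0.064], 0.61)]
top stencil_hinge [([0.623, 0.11, 0.077], 0.59)]
top round_tile []
top jar [([0.589, -0.06, 0.064], 0.56)]
top brush [([0.406, -0.013, 0.006], 0.62)]
top bulb [([0.645, -0.276, 0.001], 0.97)]
top bowl [([0.462, -0.472, 0.001], 0.75), ([0.628, 0.111, 0.079], 0.57)]
[ 0.569 -0.167  0.122] 0.98
[ 0.48  -0.069  0.111] 0.89
[0.676 0.018 0.119] 0.82
[ 0.687 -0.12   0.121] 0.72
[0.549 0.05  0.121] 0.71
```

View pics/j_scene.png

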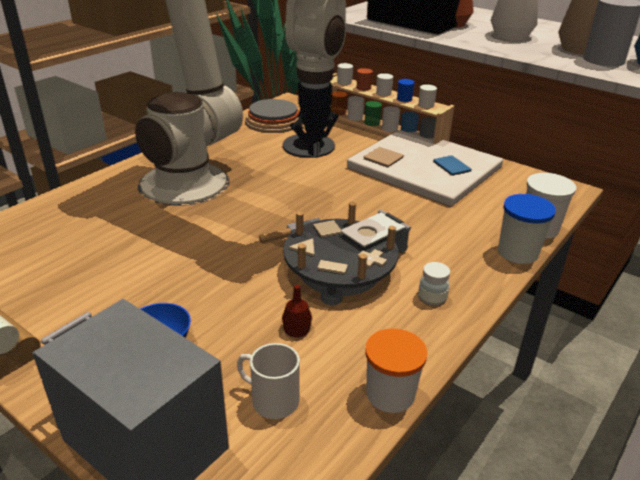

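View pics/j_crop.png

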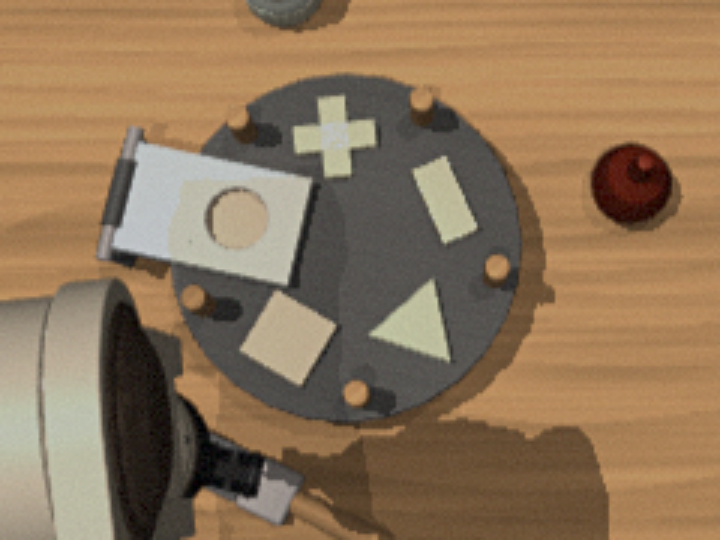

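The scene picture shows the stencil lying flat at (375,230). In the top crop its hole, at (237,217), is filled by the round tile. The jar, brush, bulb and bowl have not moved. Handing in.

```bash
python3 -c "
from workcell import job_done; print(job_done())"
```

```text
the job is handed in; nothing more can be done
None
```

The round tile is clicked home at the station, the stencil is folded flat over it, the jar, brush, slip trailer and bowl were not disturbed, and the job is handed in at about 19 s on the robot's clock.

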